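Nip the joints of a freshly cased book

ROBOT

A 7-joint arm with a two-finger parallel gripper is mounted at the origin on a cart in front of the work surface, level with it; the furniture and walls round the work are solid. World frame = base frame: x ahead of the robot, y to its left, z up, the work surface at z = 0. Lengths are in m, angles in rad, forces in N, time in s.
With the tool pointing down it reaches from about 0.425 to 0.875 m from the base axis. Payload 4.7 kg.
Tool frame: the origin (TCP) lies midway between the tips of the shut fingers; the grasp point (between the pads) lies ctrl.grasp_offset behind it (ctrl.grasp_offset is the distance from the TCP to the grasp point, in m); z points along the fingers, y is the line along which they close (so a half turn about z gives the same grasp; the last joint's range is limited). The gripper opens to 87 mm and grips with 3 to 60 N. Pads are 19 mm wide; open, the fingers measure 117 mm over their backs; the gripper's body (75 mm by 190 mm) begins 51 mm behind the grasp point.
Start: joints at [-1.181, 0.321, -0.07, 1.45, 0.023, 1.371, -0.057], TCP at [0.239, 0.605, 0.223] pointing down, gripper open.
Joint ranges: [-2.86, 2.86], [-0.3, 2.09], [-1.38, 1.24], [0.06, 2.45], [-1.56, 4.7], [0.09, 2.05], [-2.69, 2.69]. Speed limits (rad/s): [2.57, 2.57, 3.14, 3.14, 3.14, 3.14, 3.14].

INTERFACE

Orientations are given as a rotation vector (axis times angle).
In Python, from bench import ctrl gives the robot as it stands. The module is installed in compiled form; this text tells all that it offers.
- The arm moves only by the tool jog_arm, never from a script. Its argument "moves" is one flat list of numbers, 7 for each row, row after row: the shift along the tool's x, y, z in units of 30 cm (1.0 is 30 cm), then the turn, a rotation vector about the tool's x, y, z in units of 60 degrees (1.0 is 60 degrees), then the gripper's target within -1 to 1 (fully open at 1, half-way at 0, shut at -1). In form: [x, y, z, wx, wy, wz, fingers, x, y, z, wx, wy, wz, fingers, ...]. A call has exactly 8 rows; each row is the pose to reach, as a shift and turn from the pose commanded when the call began, along the tool's axes at that moment; what a row does not reach only later rows make up. A row lasts 1/8 s, in which the tool goes at most 62.5 mm and 10.7 degrees, less where a joint would pass 70% of its speed; a pose out of reach is approached as far as the arm can. A call with a number of a shift or a turn outside -1 to 1 is refused whole. A call with a gripper value outside its range is refused whole. The fingers move at their own pace and stop on an object; "newtons" is the grip in N (left out, the last holds). Time passes only in rows, so rows that repeat a pose let the fingers close, or fill a call up. It gives the time, the measured TCP pose, the force, the opening and the grip force at its end, in the units of the state.
- ctrl.get_state(): the state, without advancing time (a new reading comes with each control period).
- ctrl.get_image(name): name is "side" or "top"; returns a dict with "pixels" (420x560x3 uint8, red, green, blue), "fx", "fy", "cx", "cy" (pixels), "dist" ([k1, k2, p1, p2, k3] as OpenCV has them; the pictures are not rectified), "xyz" and "rotation" of the camera in the world. Camera axes: x right, y up, looking along -z (the intrinsics and any distortion apply to the point x, -y, -z); pixel columns grow to the right and rows downward; lengths in m; the calibration is good to about 2 mm. A picture is of the moment at which its call begins. There is no depth.
- ctrl.close_job(): hands the job in; it is judged then, once.
The state is a dict: "time": time; "joint_positions": joint angles; "qd": joint speeds; "joint_torque": joint torques, N m; "position": TCP position; "tool_rot": TCP orientation; "ft_force": force on the tool from outside, world axes, zero at the start; "torque": the same for the moment, N m; "grip_width": opening from 0.0 (shut) to 1.0 (fully open); "grip_force": force on a finger pad.
Only numpy, scipy, OpenCV 4.12 (cv2) and the standard library are available. Lean on these libraries where they do the work, as an engineer would, in place of code of your own. Each camera call takes 0.05 s, during which the arm holds its last target. There are 200 camera calls.

TASK

Slide the red book into the book press until its spine lies fully home and square against the fence at the back, pushing gently. Then turn the handwheel clockwise until you feel the platen just take hold of the book, and from there one eighth of a turn further and no more: one long division of the scale behind the wheel, shown by the red pointer on its far rim. Let go and leave the things round the press alone.

Things in the scene. Friction and masses are not known exactly. Their poses are not given: they have to be found in the camera images.
- press: dark iron bench press fixed to the table, 235 deep x 304 wide x 149 mm high without its wheel. Origin on the table under the screw axis; own x points from the open front (robot side) to the back. Flat bed 14 mm high, from x = -165 to +70 mm; 20 mm columns at y = +-132 mm carry the crosshead (52 mm deep, z = 106 to 136 mm)
- fence_mid (a point): on the press: middle of the front face of the fixed aluminium fence (225 mm wide, 28 mm high) at bed height; at x = +33, z = 14 mm of the press
- scale_mid (a point): on the press: middle long line of the scale, 84 mm behind the wheel axis, 149 mm over the table. The scale is a pale half ring, radius 55 to 86 mm, fixed on the crosshead under the far half of the wheel, with a short line every 15 deg and a long line every 45 deg
- wheel_centre (a point): on the press: centre of the iron handwheel, on its upright axis, at rim height (178 mm over the table). Rim radius 58 mm, bar 12 mm thick, three spokes
- handwheel (a joint): wheel angle, rad, grows clockwise seen from above (0 to 2.9; starts between 0 and 0.25; touches the book somewhere between 0.65 and 2.0). Friction takes about 0.42 N m, about 7 N at the handle, and the wheel stays where it is left. Each radian lowers the bridge 6.4 mm
- handle_mid (a point): middle of the upright dark wooden handle on the near rim, 58 mm from the wheel axis, across from the pointer: 24 mm thick, from 189 to 237 mm over the table, this point at 215 mm. It revolves freely on its pin, so a gripper holding it need not turn with the wheel
- pointer (a point): tip of the red pointer on the far rim of the wheel, 77 mm from the axis, 2 mm over the scale plate. At wheel angle 0 it stands 75 deg to the left (own +y) of the press's own +x, and moves clockwise with the wheel across the far side
- bridge: aluminium bar lowered by the screw, with the sprung platen under it (60 x 226 x 16 mm, over the fence end of the bed). Packing varies: the platen's underside lies 42 to 50 mm below this origin, so only feel tells the touch. Touching puts about 19 N on the book at once (2 N more at the handle), then 6 N more per mm of bridge travel (0.7 N at the handle)
- book_red: dark red cloth-bound book, 230 x 169 x 17 mm, about 0.45 kg, loose and flat on the bed, 30 to 60 mm short of the fence, up to 3 deg askew. Origin at the centre of its underside, own x along its length, own +y to the spine (84 mm away), which faces the fence; the front edge, 85 mm away, sticks out to the robot. Home: origin at x = -51 mm of the press
- thread_reel: wooden reel of red thread standing on the table, 28 x 28 x 40 mm, origin at the centre of its foot; a bystander
- folding_bone: pale wooden folding bone lying on the table, 169 x 22 x 9 mm, origin at the centre of its underside; a bystander
- stone: grey pebble paperweight on the table, 62 x 90 x 47 mm, origin at the centre of its underside; a bystander

How it is judged:
By the outcome, as a careful person would: the job done as asked, in the order asked, and still so for the second after the job is handed in, with the robot touching nothing.
It also fails if it takes over 69 s, if anything falls off the work surface, if the arm or the gripper's body presses on something with over 40 N, if the wrist force passes 120 N, or if a joint passes its speed limit or range.

## Working session

There is one attempt and no reset: what is moved stays moved. The work goes in short steps, Python scripts to look and compute and a tool call to move; the robot and the scene stay as the last step left them, time stands still between calls to the robot, and variables do not carry over. Pictures are saved under pics/ and viewed, at most 10 in all, crops included, and the job is handed in when it is done.

Besides the shell and the picture viewer there is one more tool, called after "Request:" as name(argument=value, ...) on one line, values as JSON. jog_arm: Moves the arm, as the interface text tells. Its arguments: {"type":"object","properties":{"moves":{"type":"array"},"newtons":{"type":"number"}},"required":["moves"]}

```bash
mkdir -p pics; cat > h.py <<'E'
import numpy as np, cv2
from bench import ctrl
from scipy.spatial.transform import Rotation as R
def img(n,save=None):
    im=ctrl.get_image(n)
    if save: cv2.imwrite('pics/'+save,cv2.cvtColor(np.asarray(im['pixels']),cv2.COLOR_RGB2BGR))
    return im
def rot(im):
    r=np.array(im['rotation'],float)
    return r if r.shape==(3,3) else R.from_rotvec(r).as_matrix()
def KD(im): return np.array([[im['fx'],0,im['cx']],[0,im['fy'],im['cy']],[0,0,1.]]),np.array(im['dist'],float)
def onplane(im,px,z):
    K,D=KD(im); p=cv2.undistortPoints(np.array(px,float).reshape(-1,1,2),K,D).reshape(-1,2)
    d=np.c_[p[:,0],-p[:,1],-np.ones(len(p))]@rot(im).T
    c=np.array(im['xyz']); return c+d*((z-c[2])/d[:,2])[:,None]
def proj(im,P):
    K,D=KD(im); q=(np.array(P,float).reshape(-1,3)-np.array(im['xyz']))@rot(im)
    return cv2.projectPoints(q*[1,-1,-1],np.zeros(3),np.zeros(3),K,D)[0].reshape(-1,2)
E
python3 - <<'E'
from h import *
for n in('top','side'):
    im=img(n,n+'0.png'); print(n,im['xyz'],im['rotation'],im['fx'],im['dist'])
s=ctrl.get_state(); print({k:np.round(v,3).tolist() for k,v in s.items()}, ctrl.grasp_offset)
E
```

```text
top [ 0.55456316 -0.01362973  1.112223  ] [ 0.06946895 -0.03191375 -1.55125104] 380.39228128598654 [-0.10699753  0.          0.          0.          0.        ]
side [0.42416718 0.91858068 0.85807703] [ 0.1187435  -1.30994591 -2.65287472] 522.7472100897116 [-0.04167361  0.          0.          0.          0.        ]
{'time': 0.1, 'joint_positions': [-1.181, 0.322, -0.07, 1.452, 0.023, 1.371, -0.057], 'qd': [0.0, -0.001, 0.001, -0.001, -0.0, -0.001, 0.001], 'joint_torque': [-0.0, -49.257, -0.406, -31.34, -0.064, 0.039, 0.0], 'position': [0.238, 0.604, 0.222], 'tool_rot': [-0.587, -3.086, 0.003], 'ft_force': [0.395, -0.341, -0.124], 'torque': [0.029, 0.011, -0.006], 'grip_force': 0.0, 'grip_width': 1.001} 0.0187
```

View pics/top0.png

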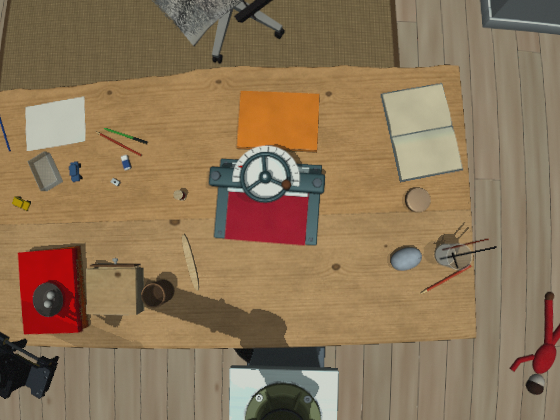

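View pics/side0.png

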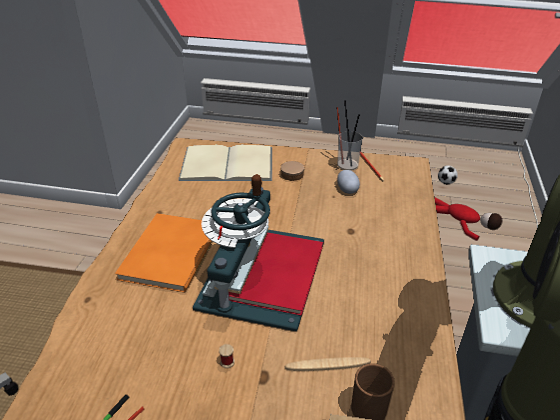

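```bash
python3 - <<'E'
import cv2,numpy as np
a=cv2.imread('pics/top0.png')[135:255,200:340]; b=cv2.imread('pics/side0.png')[165:335,185:335]
a=cv2.resize(a,None,fx=5,fy=5,interpolation=cv2.INTER_CUBIC)
cv2.imwrite('pics/topc.png',a)
cv2.imwrite('pics/sidec.png',cv2.resize(b,None,fx=3.5,fy=3.5,interpolation=cv2.INTER_CUBIC))
E
```

```text
(no output)
```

View pics/topc.png

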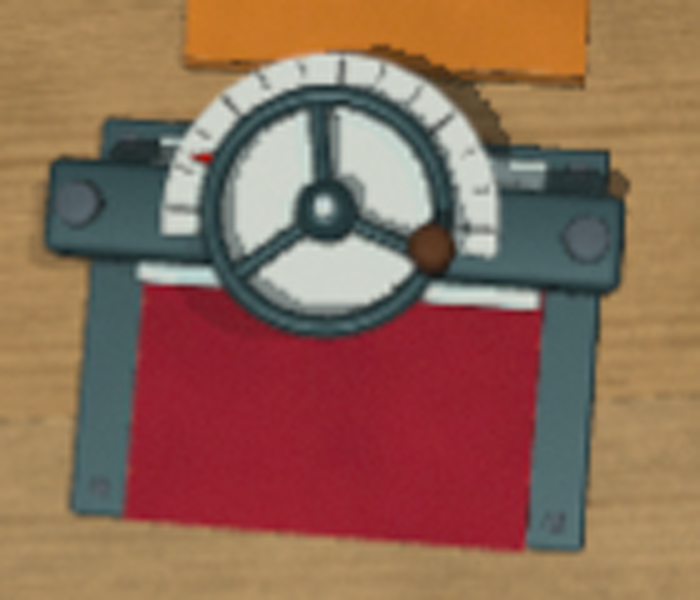

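View pics/sidec.png

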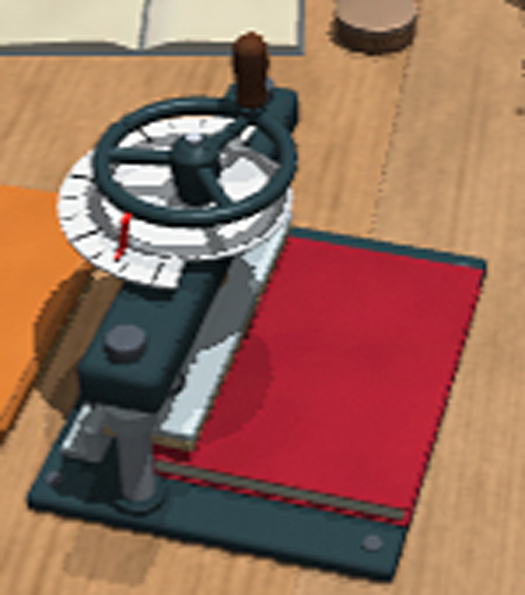

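```bash
python3 - <<'E'
from h import *
from scipy.optimize import least_squares
top,side=img('top'),img('side')
T=lambda u,v:np.array([200+u/5,135+v/5]); S=lambda u,v:np.array([185+u/3.5,165+v/3.5])
def W(p,l):
    c,s=np.cos(p[2]),np.sin(p[2]); return np.array([p[0]+c*l[0]-s*l[1],p[1]+s*l[0]+c*l[1],l[2]])
def res(p,v=False):
    w=p[3]; b=p[4]; r=[]
    pt=lambda rad,a,z:[rad*np.cos(a),rad*np.sin(a),z]
    ap=np.radians(75)-w; ah=ap+np.pi
    for im,l,px in [(top,[-.165,b,.014],T(72,512)),(top,[-.165,-b,.014],T(582,548)),(top,[.084,0,.149],T(343,72)),
      (top,pt(.077,ap,.151),T(198,157)),(top,pt(.058,ah,.237),T(434,247)),(top,[0,0,.178],T(326,210)),
      (side,pt(.058,ah,.215),S(250,70)),(side,pt(.077,ap,.151),S(120,258)),(side,[0,0,.178],S(196,155)),(side,[-.165,-b,.014],S(486,262)),(side,[-.165,b,.014],S(408,535))]:
        r.append(proj(im,W(p,l))[0]-px)
    return np.array(r) if v else np.ravel(r)
f=least_squares(res,[.6,0,0,.1,.14],loss='soft_l1'); p=f.x
print(p,np.degrees(p[2:4])); print(res(p,True).round(1))
z=.031
q=onplane(top,[T(124,518),T(526,550)],z); q2=onplane(side,[S(487,262),S(408,518)],z)
c,s=np.cos(p[2]),np.sin(p[2]); 
for Q in(q,q2): print(Q.round(4), ((Q[:,:2]-p[:2])@np.array([[c,-s],[s,c]])).round(4))
np.save('p.npy',p)
for n,l in dict(fence=[.033,0,.014],handle=[.058*np.cos(np.radians(255)-p[3]),.058*np.sin(np.radians(255)-p[3]),.215]).items(): print(n,W(p,l))
E
```

```text
[ 0.68434054  0.05032581 -0.03249744  0.11224951  0.14131451] [-1.861966   6.4314229]
[[ 3.4  2.5]
 [-1.   0.5]
 [-0.3 -2.3]
 [-0.4  0.7]
 [ 0.   0.1]
 [ 0.6  0.9]
 [ 0.3 -1.7]
 [-0.5 -0.6]
 [ 0.   0.5]
 [-0.7 -1.3]
 [-1.2  5.4]]
[[ 0.5286  0.1736  0.031 ]
 [ 0.5153 -0.0556  0.031 ]] [[-0.1596  0.1181]
 [-0.1655 -0.1114]]
[[ 0.51   -0.0611  0.031 ]
 [ 0.5243  0.1835  0.031 ]] [[-0.1706 -0.117 ]
 [-0.1642  0.1279]]
fence [0.71732312 0.04925358 0.014     ]
handle [ 0.66140505 -0.00294673  0.215     ]
```

```bash
cat > fit.py <<'E'
from h import *
from scipy.optimize import least_squares
def W(p,l):
    c,s=np.cos(p[2]),np.sin(p[2]); return np.array([p[0]+c*l[0]-s*l[1],p[1]+s*l[0]+c*l[1],l[2]])
def local(p,Q):
    c,s=np.cos(p[2]),np.sin(p[2]); return (np.atleast_2d(Q)[:,:2]-p[:2])@np.array([[c,-s],[s,c]])
T=lambda u,v:np.array([200+u/5,135+v/5]); S=lambda u,v:np.array([185+u/3.5,165+v/3.5])
E
python3 - <<'E'
from fit import *
top,side=img('top'),img('side')
def yaw(a,b,z):
    q=onplane(top,[a,b],z); d=q[0]-q[1]; return np.degrees(np.arctan2(-d[0],d[1])).round(2)
print('bed front',yaw(T(72,512),T(582,548),.014),'xhead front',yaw(T(48,252),T(622,291),.136),'xhead back',yaw(T(52,158),T(625,195),.136),'columns',yaw(T(79,203),T(586,238),.14),'book',yaw(T(124,518),T(526,550),.031),
 'bookL',90+yaw(T(124,518),T(143,285),.031),'bookR',90+yaw(T(526,550),T(541,308),.031),'bedL',90+yaw(T(72,512),T(97,200),.014),'bedR',90+yaw(T(582,548),T(599,290),.014))
def res(p,v=False):
    w=p[3]; b=p[4]; r=[]
    pt=lambda rad,a,z:[rad*np.cos(a),rad*np.sin(a),z]
    ap=np.radians(75)-w; ah=ap+np.pi
    for im,l,px in [(top,[-.165,b,.014],T(72,512)),(top,[-.165,-b,.014],T(582,548)),(top,[.084,0,.149],T(343,72)),
      (top,pt(.077,ap,.151),T(198,157)),(top,pt(.058,ah,.237),T(434,247)),(top,[0,0,.178],T(326,210)),
      (top,[0,.132,.14],T(79,203)),(top,[0,-.132,.14],T(586,238)),
      (side,pt(.058,ah,.215),S(250,70)),(side,pt(.077,ap,.151),S(120,258)),(side,[0,0,.178],S(196,155)),(side,[0,.132,.14],S(125,341))]:
        r.append(proj(im,W(p,l))[0]-px)
    return np.array(r) if v else np.ravel(r)
f=least_squares(res,[.6,0,0,.1,.14],loss='soft_l1'); p=f.x
print(p,np.degrees(p[2:4])); print(res(p,True).round(1))
q=onplane(top,[T(124,518),T(526,550)],.031); print(q.round(4),local(p,q).round(4))
np.save('p.npy',p)
for n,l in dict(fence=[.033,0,.014],home_edge=[-.136,0,.02],handle=[.058*np.cos(np.radians(255)-p[3]),.058*np.sin(np.radians(255)-p[3]),.215]).items(): print(n,W(p,l).round(4))
E
```

```text
bed front -2.81 xhead front -2.94 xhead back -2.86 columns -3.07 book -3.32 bookL 176.92000000000002 bookR 177.37 bedL 177.14 bedR 177.04000000000002
[ 0.68545877  0.05079098 -0.05310612  0.09433481  0.14795086] [-3.0427565   5.40498662]
[[-0.1  0.8]
 [-0.1  1.3]
 [ 0.2 -2.7]
 [-0.6  0.2]
 [-0.2 -0.3]
 [ 0.4  0.4]
 [ 0.1  0.5]
 [ 0.5  0.4]
 [-0.2 -1.6]
 [-1.2 -0.5]
 [-0.6  0.6]
 [ 0.2  0.7]]
[[ 0.5286  0.1736  0.031 ]
 [ 0.5153 -0.0556  0.031 ]] [[-0.1631  0.1143]
 [-0.1642 -0.1153]]
fence [0.7184 0.049  0.014 ]
home_edge [0.5497 0.058  0.02  ]
handle [ 0.6624 -0.0024  0.215 ]
```

Request:
jog_arm(moves=[0,0,-0.2,0,0,0,1,-0.14,-0.14,-0.267,0,0,-0.1,1,-0.3,-0.3,-0.267,0,0,-0.2,1,-0.44,-0.44,-0.267,0,0,-0.3,1,-0.58,-0.58,-0.267,0,0,-0.308,1,-0.7,-0.695,-0.267,0,0,-0.308,1,-0.7,-0.695,-0.267,0,0,-0.308,1,-0.7,-0.695,-0.267,0,0,-0.308,1])

```text
time: 1.3
position: [0.3569, 0.3343, 0.3029]
tool_rot: [-0.083, -3.14, -0.002]
ft_force: [-0.6, 0.1, -0.5]
grip_width: 1.0
grip_force: 0.0
```

```bash
cat >> fit.py <<'E'
def st():
    s=ctrl.get_state(); p=np.load('p.npy'); M=R.from_rotvec(s['tool_rot']).as_matrix()
    P=np.array(s['position']); l=local(p,P)[0]
    yy=np.degrees(np.arctan2(M[1,1],M[0,1])); 
    print('t',round(s['time'],2),'pos',P.round(4),'local',l.round(4),'tool y yaw',yy.round(2),'want',np.degrees(p[2]).round(2)+90,'tilt',M[:2,2].round(3),'F',np.round(s['ft_force'],2),'Tq',np.round(s['torque'],2),'grip',np.round([s['grip_width'],s['grip_force']],2))
    return s,M,P,p
def go(lx,ly,z):
    s,M,P,p=st(); print('shift units',(M.T@(W(p,[lx,ly,z])-P)/.3).round(3),'wz',round(-(90+np.degrees(p[2])-np.degrees(np.arctan2(M[1,1],M[0,1])))/60,3))
E
python3 -c "
from fit import *
go(-.21,0,.2)"
```

```text
t 1.3 pos [0.3569 0.3343 0.3029] local [-0.3431  0.2656] tool y yaw 86.97 want 86.96 tilt [-0.     0.001] F [-0.6   0.06 -0.5 ] Tq [ 0.02 -0.03  0.  ] grip [1. 0.]
shift units [-0.443 -0.886  0.342] wz 0.0
```

Request:
jog_arm(moves=[-0.09,-0.18,0,0,0,0,1,-0.18,-0.36,0,0,0,0,1,-0.27,-0.54,0.1,0,0,0,1,-0.36,-0.72,0.2,0,0,0,1,-0.443,-0.886,0.4,0,0,0,1,-0.443,-0.886,0.55,0,0,0,1,-0.443,-0.886,0.675,0,0,0,1,-0.443,-0.886,0.675,0,0,0,1])

```text
time: 2.3
position: [0.4732, 0.0619, 0.0971]
tool_rot: [-0.08, -3.134, 0.004]
ft_force: [0.5, -0.4, 0.4]
grip_width: 1.004
grip_force: 0.0
```

```bash
python3 -c "
from fit import *
go(-.195,0,.02)
im=img('side','side1.png')
a=cv2.imread('pics/side1.png')[165:380,185:400]
cv2.imwrite('pics/side1c.png',cv2.resize(a,None,fx=2.7,fy=2.7,interpolation=cv2.INTER_CUBIC))"
```

```text
t 2.3 pos [0.4732 0.0619 0.0971] local [-2.125e-01 -2.000e-04] tool y yaw 87.06 want 86.96 tilt [-0.007 -0.003] F [ 0.5  -0.42  0.43] Tq [-0.01 -0.07  0.05] grip [1. 0.]
shift units [-0.06   0.001  0.257] wz 0.002
```

View pics/side1c.png

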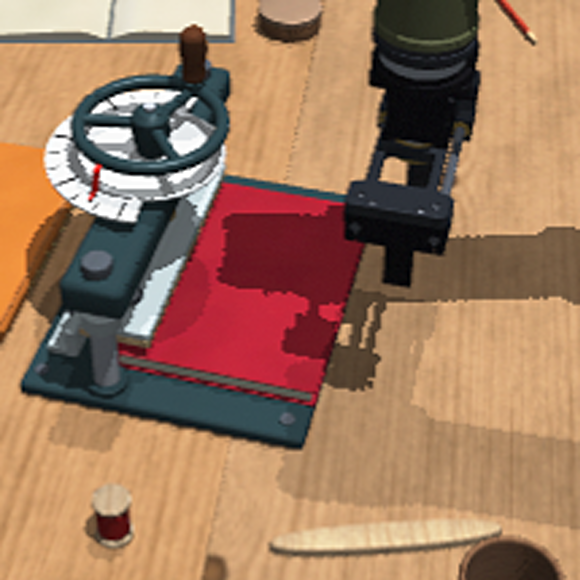

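Request:
jog_arm(moves=[-0.03,0,0.1,0,0,0,1,-0.03,0,0.2,0,0,0,1,-0.03,0,0.265,0,0,0,1,-0.03,0,0.265,0,0,0,1,-0.05,0,0.265,0,0,0,1,-0.07,0,0.265,0,0,0,1,-0.085,0,0.265,0,0,0,1,-0.085,0,0.265,0,0,0,1])

```text
time: 3.35
position: [0.5021, 0.0597, 0.021]
tool_rot: [0.084, 3.14, 0.0]
ft_force: [-0.0, -0.2, 0.5]
grip_width: 0.994
grip_force: 0.0
```

```bash
python3 -c "
from fit import *
go(-.165,0,.021)"
```

```text
t 3.35 pos [0.5021 0.0597 0.021 ] local [-0.1835 -0.0008] tool y yaw 86.93 want 86.96 tilt [0.001 0.   ] F [-0.02 -0.18  0.47] Tq [ 0.03  0.07 -0.02] grip [0.99 0.  ]
shift units [-0.062  0.003  0.   ] wz -0.0
```

Request:
jog_arm(moves=[-0.01,0,0,0,0,0,1,-0.02,0,0,0,0,0,1,-0.03,0,0,0,0,0,1,-0.04,0,0,0,0,0,1,-0.05,0,0,0,0,0,1,-0.06,0,0,0,0,0,1,-0.07,0,0,0,0,0,1,-0.08,0,0,0,0,0,1])

```text
time: 4.35
position: [0.5234, 0.0586, 0.0202]
tool_rot: [-0.083, -3.136, 0.0]
ft_force: [-6.5, 0.0, 3.9]
grip_width: 1.002
grip_force: 2.9
```

```bash
python3 -c "
from fit import *
st()"
```

```text
t 4.35 pos [0.5234 0.0586 0.0202] local [-0.1623 -0.0008] tool y yaw 86.97 want 86.96 tilt [-0.005  0.   ] F [-6.53  0.05  3.86] Tq [ 0.1   1.21 -0.01] grip [1.   2.89]
```

Request:
jog_arm(moves=[-0.005,0,0,0,0,0,1,-0.01,0,0,0,0,0,1,-0.015,0,0,0,0,0,1,-0.02,0,0,0,0,0,1,-0.024,0,0,0,0,0,1,-0.028,0,0,0,0,0,1,-0.032,0,0,0,0,0,1,-0.035,0,0,0,0,0,1])

```text
time: 5.35
position: [0.5339, 0.0581, 0.0202]
tool_rot: [-0.083, -3.136, -0.0]
ft_force: [-5.3, 0.1, 3.7]
grip_width: 0.999
grip_force: 2.8
```

```bash
python3 -c "
from fit import *
st()"
```

```text
t 5.35 pos [0.5339 0.0581 0.0202] local [-0.1517 -0.0007] tool y yaw 86.97 want 86.96 tilt [-0.005  0.   ] F [-5.32  0.15  3.72] Tq [0.07 1.22 0.03] grip [1.   2.82]
```

Request:
jog_arm(moves=[-0.003,0,0,0,0,0,1,-0.006,0,0,0,0,0,1,-0.008,0,0,0,0,0,1,-0.01,0,0,0,0,0,1,-0.012,0,0,0,0,0,1,-0.014,0,0,0,0,0,1,-0.016,0,0,0,0,0,1,-0.018,0,0,0,0,0,1])

```text
time: 6.35
position: [0.5392, 0.0579, 0.0202]
tool_rot: [-0.083, -3.136, -0.0]
ft_force: [-5.2, -0.3, 3.9]
grip_width: 1.0
grip_force: 2.8
```

```bash
python3 -c "
from fit import *
st()"
```

```text
t 6.35 pos [0.5392 0.0579 0.0202] local [-0.1464 -0.0007] tool y yaw 86.98 want 86.96 tilt [-0.005  0.   ] F [-5.22 -0.27  3.92] Tq [0.08 1.22 0.01] grip [1.   2.83]
```

Request:
jog_arm(moves=[-0.002,0,0,0,0,0,1,-0.004,0,0,0,0,0,1,-0.006,0,0,0,0,0,1,-0.008,0,0,0,0,0,1,-0.009,0,0,0,0,0,1,-0.01,0,0,0,0,0,1,-0.011,0,0,0,0,0,1,-0.012,0,0,0,0,0,1])

```text
time: 7.35
position: [0.5396, 0.0579, 0.0199]
tool_rot: [-0.082, -3.129, -0.0]
ft_force: [-14.3, 0.1, 11.6]
grip_width: 0.997
grip_force: 6.9
```

```bash
python3 -c "
from fit import *
st()"
```

```text
t 7.35 pos [0.5396 0.0579 0.0199] local [-0.146  -0.0007] tool y yaw 86.98 want 86.96 tilt [-0.011  0.001] F [-14.28   0.06  11.58] Tq [ 0.1   2.95 -0.01] grip [1.  6.9]
```

Request:
jog_arm(moves=[0.03,0,0,0,0,0,1,0.1,0,0,0,0,0,1,0.17,0,-0.05,0,0,0,1,0.17,0,-0.25,0,0,0,1,0.17,0,-0.45,0,0,0,1,0.17,0,-0.65,0,0,0,0.5,0.17,0,-0.85,0,0,0,0.4,0.17,0,-0.9,0,0,0,0.4])

```text
time: 8.35
position: [0.4963, 0.0603, 0.2953]
tool_rot: [0.084, 3.132, 0.005]
ft_force: [0.7, -0.1, -0.6]
grip_width: 0.754
grip_force: 0.0
```

```bash
python3 -c "
from fit import *
go(-.0205,-.0543,.29)
im=img('top','top2.png')
a=cv2.imread('pics/top2.png')[135:255,200:340]
cv2.imwrite('pics/top2c.png',cv2.resize(a,None,fx=5,fy=5,interpolation=cv2.INTER_CUBIC))
im=img('side','side2.png')
a=cv2.imread('pics/side2.png')[165:335,185:335]
cv2.imwrite('pics/side2c.png',cv2.resize(a,None,fx=3.5,fy=3.5,interpolation=cv2.INTER_CUBIC))"
```

```text
t 8.35 pos [0.4963 0.0603 0.2953] local [-0.1894 -0.0005] tool y yaw 86.93 want 86.96 tilt [0.009 0.003] F [ 0.67 -0.13 -0.65] Tq [ 0.   -0.01  0.01] grip [0.75 0.  ]
shift units [-0.563 -0.179  0.022] wz -0.0
```

View pics/side2c.png

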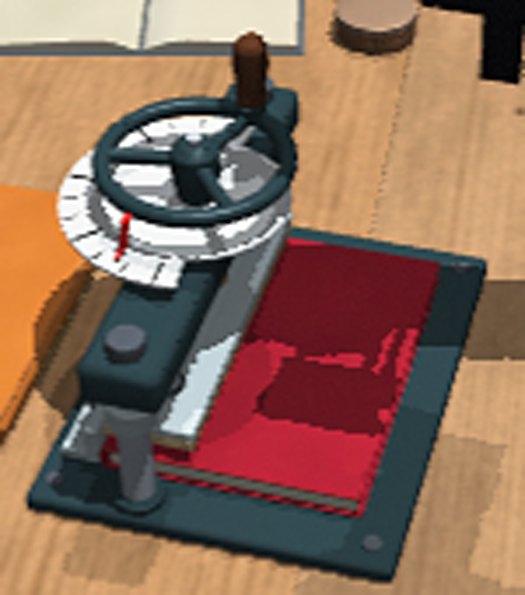

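Request:
jog_arm(moves=[-0.15,-0.05,0,0,0,0,0.4,-0.3,-0.1,0,0,0,0,0.4,-0.45,-0.14,0,0,0,0,0.4,-0.563,-0.179,0,0,0,0,0.4,-0.563,-0.179,0.05,0,0,0,0.4,-0.563,-0.179,0.08,0,0,0,0.4,-0.563,-0.179,0.08,0,0,0,0.4,-0.563,-0.179,0.08,0,0,0,0.4])

```text
time: 9.45
position: [0.6594, -0.0018, 0.2673]
tool_rot: [0.082, 3.14, 0.002]
ft_force: [-1.0, -0.4, 0.9]
grip_width: 0.702
grip_force: 0.0
```

```bash
python3 -c "
from fit import *
go(-.0205,-.0543,.204)
im=img('side','side3.png')
print(local(np.load('p.npy'),onplane(im,[S(440,262),S(360,508)],.031)))
a=cv2.imread('pics/side3.png')[125:275,185:335]
cv2.imwrite('pics/side3c.png',cv2.resize(a,None,fx=3.5,fy=3.5,interpolation=cv2.INTER_CUBIC))"
```

```text
t 9.45 pos [ 0.6594 -0.0018  0.2673] local [-0.0233 -0.0539] tool y yaw 87.0 want 86.96 tilt [0.001 0.001] F [-1.01 -0.42  0.95] Tq [ 0.04 -0.02  0.02] grip [0.7 0. ]
shift units [-0.009 -0.002  0.211] wz 0.001
[[-0.1374142  -0.11257945]
 [-0.13828389  0.12351883]]
```

View pics/side3c.png

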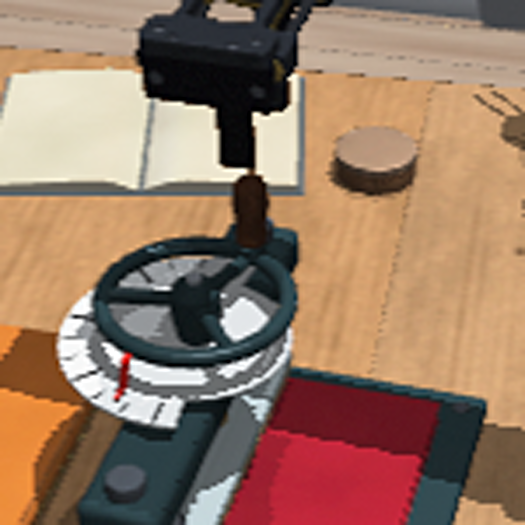

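Request:
jog_arm(newtons=20, moves=[-0.009,-0.002,0.06,0,0,0,0.4,-0.009,-0.002,0.12,0,0,0,0.4,-0.009,-0.002,0.18,0,0,0,0.4,-0.009,-0.002,0.211,0,0,0,0.4,-0.009,-0.002,0.211,0,0,0,-1,-0.009,-0.002,0.211,0,0,0,-1,-0.009,-0.002,0.211,0,0,0,-1,-0.009,-0.002,0.211,0,0,0,-1])

```text
time: 10.5
position: [0.6627, -0.003, 0.204]
tool_rot: [0.084, 3.139, 0.001]
ft_force: [0.7, 4.3, 1.9]
grip_width: 0.332
grip_force: 3.7
```

```bash
python3 -c "
from fit import *
st()
im=img('side'); print(np.asarray(im['xyz']))
print(proj(im,[W(np.load('p.npy'),[-.0205,-.0543,.237])]))"
```

```text
t 10.5 pos [ 0.6627 -0.003   0.204 ] local [-0.0198 -0.0549] tool y yaw 86.95 want 86.96 tilt [0.001 0.001] F [0.68 4.25 1.94] Tq [ 1.56 -0.12 -0.01] grip [0.33 3.71]
[0.42416718 0.91858068 0.85807703]
[[256.13777421 175.00640446]]
```

```bash
cat >> fit.py <<'E'
W0=.0943
def loc(w): a=np.radians(255)-w; return .058*np.array([np.cos(a),np.sin(a)])
def rows(w0,ws,g=-1):
    d=[(loc(w)-loc(w0))/.3 for w in ws]
    print('%.3f->%.3f'%(w0,ws[-1]),', '.join('%g, %g, 0, 0, 0, 0, %g'%(round(-x,4)+0,round(y,4)+0,g) for x,y in d))
E
python3 -c "
from fit import *
rows(W0,[W0]*2+list(W0+.05*np.arange(1,7)))
rows(.3943,.3943+.025*np.arange(1,9))"
```

```text
0.094->0.394 0, 0, 0, 0, 0, 0, -1, 0, 0, 0, 0, 0, 0, -1, 0.009, 0.0036, 0, 0, 0, 0, -1, 0.0178, 0.0076, 0, 0, 0, 0, -1, 0.0263, 0.0121, 0, 0, 0, 0, -1, 0.0347, 0.017, 0, 0, 0, 0, -1, 0.0427, 0.0223, 0, 0, 0, 0, -1, 0.0505, 0.028, 0, 0, 0, 0, -1
0.394->0.594 0.0038, 0.003, 0, 0, 0, 0, -1, 0.0075, 0.0061, 0, 0, 0, 0, -1, 0.0111, 0.0093, 0, 0, 0, 0, -1, 0.0147, 0.0125, 0, 0, 0, 0, -1, 0.0182, 0.0159, 0, 0, 0, 0, -1, 0.0216, 0.0193, 0, 0, 0, 0, -1, 0.0249, 0.0229, 0, 0, 0, 0, -1, 0.0281, 0.0265, 0, 0, 0, 0, -1
```

Request:
jog_arm(newtons=30, moves=[0,0,0,0,0,0,-1,0,0,0,0,0,0,-1,0.009,0.0036,0,0,0,0,-1,0.0178,0.0076,0,0,0,0,-1,0.0263,0.0121,0,0,0,0,-1,0.0347,0.017,0,0,0,0,-1,0.0427,0.0223,0,0,0,0,-1,0.0505,0.028,0,0,0,0,-1])

```text
time: 11.55
position: [0.6512, 0.0067, 0.204]
tool_rot: [0.082, 3.132, 0.0]
ft_force: [10.0, 1.2, -2.9]
grip_width: 0.26
grip_force: 30.0
```

```bash
cat >> fit.py <<'E'
def wh(note=''):
    s,M,P,p=st(); l=local(p,P)[0]; F=local(np.r_[0,0,p[2]],s['ft_force'])[0]
    a=np.arctan2(l[1],l[0])%(2*np.pi); u=np.array([np.cos(a),np.sin(a)]); t=np.array([u[1],-u[0]])
    print('wheel',round(np.radians(255)-a,4),'rad',np.hypot(*l).round(4),'Ftan',(-F@t).round(2),'Frad',(F@u).round(2))
    open('log.txt','a').write('%f %f %f %f\n'%(s['time'],np.radians(255)-a,np.hypot(*l),-F@t))
E
python3 -c "
from fit import *
wh()
rows(.594,.594+.01*np.arange(1,9))
rows(.674,.674+.01*np.arange(1,9))
rows(.754,.754+.01*np.arange(1,9))"
```

```text
t 11.55 pos [0.6512 0.0067 0.204 ] local [-0.0319 -0.0458] tool y yaw 86.99 want 86.96 tilt [0.008 0.   ] F [ 9.97  1.21 -2.9 ] Tq [ 0.47 -2.06  0.  ] grip [ 0.26 30.  ]
wheel 0.3456 rad 0.0558 Ftan 7.13 Frad -7.07
0.594->0.674 0.0013, 0.0015, 0, 0, 0, 0, -1, 0.0025, 0.0029, 0, 0, 0, 0, -1, 0.0037, 0.0044, 0, 0, 0, 0, -1, 0.005, 0.0059, 0, 0, 0, 0, -1, 0.0062, 0.0075, 0, 0, 0, 0, -1, 0.0073, 0.009, 0, 0, 0, 0, -1, 0.0085, 0.0105, 0, 0, 0, 0, -1, 0.0097, 0.0121, 0, 0, 0, 0, -1
0.674->0.754 0.0011, 0.0016, 0, 0, 0, 0, -1, 0.0023, 0.0031, 0, 0, 0, 0, -1, 0.0034, 0.0047, 0, 0, 0, 0, -1, 0.0045, 0.0063, 0, 0, 0, 0, -1, 0.0055, 0.0079, 0, 0, 0, 0, -1, 0.0066, 0.0095, 0, 0, 0, 0, -1, 0.0076, 0.0112, 0, 0, 0, 0, -1, 0.0087, 0.0128, 0, 0, 0, 0, -1
0.754->0.834 0.001, 0.0016, 0, 0, 0, 0, -1, 0.002, 0.0033, 0, 0, 0, 0, -1, 0.003, 0.005, 0, 0, 0, 0, -1, 0.0039, 0.0067, 0, 0, 0, 0, -1, 0.0049, 0.0083, 0, 0, 0, 0, -1, 0.0058, 0.01, 0, 0, 0, 0, -1, 0.0067, 0.0117, 0, 0, 0, 0, -1, 0.0076, 0.0135, 0, 0, 0, 0, -1
```

Request:
jog_arm(moves=[0.0038,0.003,0,0,0,0,-1,0.0075,0.0061,0,0,0,0,-1,0.0111,0.0093,0,0,0,0,-1,0.0147,0.0125,0,0,0,0,-1,0.0182,0.0159,0,0,0,0,-1,0.0216,0.0193,0,0,0,0,-1,0.0249,0.0229,0,0,0,0,-1,0.0281,0.0265,0,0,0,0,-1])

```text
time: 12.55
position: [0.6433, 0.0139, 0.204]
tool_rot: [0.084, 3.132, -0.002]
ft_force: [8.4, -0.3, -3.8]
grip_width: 0.259
grip_force: 30.0
```

```bash
python3 -c "
from fit import *
wh()"
```

```text
t 12.55 pos [0.6433 0.0139 0.204 ] local [-0.0402 -0.0391] tool y yaw 86.94 want 86.96 tilt [ 0.008 -0.001] F [ 8.35 -0.28 -3.8 ] Tq [ 0.18 -2.    0.03] grip [ 0.26 30.  ]
wheel 0.5376 rad 0.056 Ftan 5.71 Frad -6.1
```

Request:
jog_arm(moves=[0.0013,0.0015,0,0,0,0,-1,0.0025,0.0029,0,0,0,0,-1,0.0037,0.0044,0,0,0,0,-1,0.005,0.0059,0,0,0,0,-1,0.0062,0.0075,0,0,0,0,-1,0.0073,0.009,0,0,0,0,-1,0.0085,0.0105,0,0,0,0,-1,0.0097,0.0121,0,0,0,0,-1])

```text
time: 13.55
position: [0.6406, 0.0171, 0.204]
tool_rot: [0.084, 3.132, -0.002]
ft_force: [9.8, -0.1, -4.3]
grip_width: 0.26
grip_force: 30.0
```

```bash
python3 -c "
from fit import *
wh()"
```

```text
t 13.55 pos [0.6406 0.0171 0.204 ] local [-0.0431 -0.036 ] tool y yaw 86.91 want 86.96 tilt [ 0.008 -0.002] F [ 9.84 -0.15 -4.35] Tq [ 0.05 -2.01  0.03] grip [ 0.26 30.  ]
wheel 0.6129 rad 0.0561 Ftan 6.02 Frad -7.79
```

Request:
jog_arm(moves=[0.0011,0.0016,0,0,0,0,-1,0.0023,0.0031,0,0,0,0,-1,0.0034,0.0047,0,0,0,0,-1,0.0045,0.0063,0,0,0,0,-1,0.0055,0.0079,0,0,0,0,-1,0.0066,0.0095,0,0,0,0,-1,0.0076,0.0112,0,0,0,0,-1,0.0087,0.0128,0,0,0,0,-1])

```text
time: 14.55
position: [0.6381, 0.0205, 0.204]
tool_rot: [0.085, 3.132, -0.003]
ft_force: [8.7, -1.4, -4.6]
grip_width: 0.257
grip_force: 30.0
```

```bash
python3 -c "
from fit import *
wh()
for w in (.834,.934,1.034): rows(w,w+.0125*np.arange(1,9))"
```

```text
t 14.55 pos [0.6381 0.0205 0.204 ] local [-0.0457 -0.0327] tool y yaw 86.88 want 86.96 tilt [ 0.008 -0.002] F [ 8.68 -1.44 -4.6 ] Tq [-0.14 -1.95  0.01] grip [ 0.26 30.  ]
wheel 0.6879 rad 0.0562 Ftan 5.89 Frad -6.54
0.834->0.934 0.0011, 0.0022, 0, 0, 0, 0, -1, 0.0022, 0.0043, 0, 0, 0, 0, -1, 0.0032, 0.0065, 0, 0, 0, 0, -1, 0.0042, 0.0087, 0, 0, 0, 0, -1, 0.0052, 0.0109, 0, 0, 0, 0, -1, 0.0061, 0.0131, 0, 0, 0, 0, -1, 0.0071, 0.0154, 0, 0, 0, 0, -1, 0.008, 0.0176, 0, 0, 0, 0, -1
0.934->1.034 0.0009, 0.0023, 0, 0, 0, 0, -1, 0.0017, 0.0045, 0, 0, 0, 0, -1, 0.0025, 0.0068, 0, 0, 0, 0, -1, 0.0033, 0.0091, 0, 0, 0, 0, -1, 0.0041, 0.0114, 0, 0, 0, 0, -1, 0.0048, 0.0137, 0, 0, 0, 0, -1, 0.0055, 0.016, 0, 0, 0, 0, -1, 0.0062, 0.0183, 0, 0, 0, 0, -1
1.034->1.134 0.0006, 0.0023, 0, 0, 0, 0, -1, 0.0013, 0.0047, 0, 0, 0, 0, -1, 0.0018, 0.007, 0, 0, 0, 0, -1, 0.0024, 0.0094, 0, 0, 0, 0, -1, 0.0029, 0.0117, 0, 0, 0, 0, -1, 0.0034, 0.0141, 0, 0, 0, 0, -1, 0.0039, 0.0165, 0, 0, 0, 0, -1, 0.0043, 0.0188, 0, 0, 0, 0, -1
```

```bash
cat >> fit.py <<'E'
def wh2():
    s=ctrl.get_state(); p=np.load('p.npy'); l=local(p,s['position'])[0]; F=local(np.r_[0,0,p[2]],s['ft_force'])[0]
    open('raw.txt','a').write(' '.join('%f'%v for v in [s['time'],*l,*F])+'\n'); an()
def an(n=6):
    d=np.loadtxt('raw.txt'); d=np.atleast_2d(d)
    f=least_squares(lambda c:np.r_[(np.hypot(d[:,1]-c[0],d[:,2]-c[1])-.058)/.0003,c/.003],[0,0]).x
    v=d[:,1:3]-f; a=np.arctan2(v[:,1],v[:,0])%(2*np.pi); w=np.radians(255)-a
    Ft=-(d[:,3]*np.sin(a)-d[:,4]*np.cos(a)); 
    print('c',(f*1e3).round(2),'w,Ft:',' '.join('%.3f:%.2f'%x for x in list(zip(w,Ft))[-n:]))
    return w,Ft
E
cat > raw.txt <<'E'
11.55 -.0319 -.0458 9.89 1.74
12.55 -.0402 -.0391 8.35 0.16
13.55 -.0431 -.0360 9.83 0.37
14.55 -.0457 -.0327 8.74 -0.98
E
python3 -c "
from fit import *
an()
for i in range(6):
  w=.754+.06*i; rows(w,w+.0075*np.arange(1,9))"
```

```text
c [0.65 2.13] w,Ft: 0.335:7.20 0.519:5.82 0.592:6.18 0.665:6.03
0.754->0.814 0.0008, 0.0012, 0, 0, 0, 0, -1, 0.0015, 0.0025, 0, 0, 0, 0, -1, 0.0023, 0.0037, 0, 0, 0, 0, -1, 0.003, 0.005, 0, 0, 0, 0, -1, 0.0037, 0.0062, 0, 0, 0, 0, -1, 0.0044, 0.0075, 0, 0, 0, 0, -1, 0.0051, 0.0088, 0, 0, 0, 0, -1, 0.0058, 0.01, 0, 0, 0, 0, -1
0.814->0.874 0.0007, 0.0013, 0, 0, 0, 0, -1, 0.0014, 0.0026, 0, 0, 0, 0, -1, 0.002, 0.0039, 0, 0, 0, 0, -1, 0.0027, 0.0051, 0, 0, 0, 0, -1, 0.0033, 0.0064, 0, 0, 0, 0, -1, 0.004, 0.0077, 0, 0, 0, 0, -1, 0.0046, 0.0091, 0, 0, 0, 0, -1, 0.0052, 0.0104, 0, 0, 0, 0, -1
0.874->0.934 0.0006, 0.0013, 0, 0, 0, 0, -1, 0.0012, 0.0026, 0, 0, 0, 0, -1, 0.0018, 0.004, 0, 0, 0, 0, -1, 0.0024, 0.0053, 0, 0, 0, 0, -1, 0.0029, 0.0066, 0, 0, 0, 0, -1, 0.0035, 0.008, 0, 0, 0, 0, -1, 0.004, 0.0093, 0, 0, 0, 0, -1, 0.0046, 0.0107, 0, 0, 0, 0, -1
0.934->0.994 0.0005, 0.0014, 0, 0, 0, 0, -1, 0.001, 0.0027, 0, 0, 0, 0, -1, 0.0015, 0.0041, 0, 0, 0, 0, -1, 0.002, 0.0054, 0, 0, 0, 0, -1, 0.0025, 0.0068, 0, 0, 0, 0, -1, 0.003, 0.0082, 0, 0, 0, 0, -1, 0.0035, 0.0095, 0, 0, 0, 0, -1, 0.0039, 0.0109, 0, 0, 0, 0, -1
0.994->1.054 0.0004, 0.0014, 0, 0, 0, 0, -1, 0.0009, 0.0028, 0, 0, 0, 0, -1, 0.0013, 0.0042, 0, 0, 0, 0, -1, 0.0017, 0.0055, 0, 0, 0, 0, -1, 0.0021, 0.0069, 0, 0, 0, 0, -1, 0.0025, 0.0083, 0, 0, 0, 0, -1, 0.0029, 0.0097, 0, 0, 0, 0, -1, 0.0033, 0.0111, 0, 0, 0, 0, -1
1.054->1.114 0.0004, 0.0014, 0, 0, 0, 0, -1, 0.0007, 0.0028, 0, 0, 0, 0, -1, 0.001, 0.0042, 0, 0, 0, 0, -1, 0.0014, 0.0056, 0, 0, 0, 0, -1, 0.0017, 0.007, 0, 0, 0, 0, -1, 0.002, 0.0085, 0, 0, 0, 0, -1, 0.0023, 0.0099, 0, 0, 0, 0, -1, 0.0026, 0.0113, 0, 0, 0, 0, -1
```

Request:
jog_arm(moves=[0.0008,0.0012,0,0,0,0,-1,0.0015,0.0025,0,0,0,0,-1,0.0023,0.0037,0,0,0,0,-1,0.003,0.005,0,0,0,0,-1,0.0037,0.0062,0,0,0,0,-1,0.0044,0.0075,0,0,0,0,-1,0.0051,0.0088,0,0,0,0,-1,0.0058,0.01,0,0,0,0,-1])

```text
time: 15.55
position: [0.6364, 0.0232, 0.204]
tool_rot: [0.086, 3.132, -0.004]
ft_force: [9.3, -1.6, -3.9]
grip_width: 0.257
grip_force: 30.0
```

```bash
python3 -c "
from fit import *
wh2()"
```

```text
c [0.66 2.12] w,Ft: 0.335:7.20 0.519:5.82 0.592:6.18 0.665:6.03 0.718:6.15
```

Request:
jog_arm(moves=[0.0007,0.0013,0,0,0,0,-1,0.0014,0.0026,0,0,0,0,-1,0.002,0.0039,0,0,0,0,-1,0.0027,0.0051,0,0,0,0,-1,0.0033,0.0064,0,0,0,0,-1,0.004,0.0077,0,0,0,0,-1,0.0046,0.0091,0,0,0,0,-1,0.0052,0.0104,0,0,0,0,-1])

```text
time: 16.55
position: [0.6349, 0.0259, 0.204]
tool_rot: [0.086, 3.132, -0.005]
ft_force: [8.8, -2.2, -3.4]
grip_width: 0.255
grip_force: 30.0
```

```bash
python3 -c "
from fit import *
wh2()"
```

```text
c [0.67 2.11] w,Ft: 0.335:7.20 0.520:5.82 0.593:6.18 0.665:6.03 0.719:6.15 0.772:6.02
```

Request:
jog_arm(moves=[0.0006,0.0013,0,0,0,0,-1,0.0012,0.0026,0,0,0,0,-1,0.0018,0.004,0,0,0,0,-1,0.0024,0.0053,0,0,0,0,-1,0.0029,0.0066,0,0,0,0,-1,0.0035,0.008,0,0,0,0,-1,0.004,0.0093,0,0,0,0,-1,0.0046,0.0107,0,0,0,0,-1])

```text
time: 17.55
position: [0.6335, 0.0287, 0.204]
tool_rot: [0.087, 3.133, -0.006]
ft_force: [8.4, -2.9, -3.0]
grip_width: 0.259
grip_force: 30.0
```

```bash
python3 -c "
from fit import *
wh2()"
```

```text
c [0.65 2.13] w,Ft: 0.519:5.82 0.592:6.18 0.665:6.03 0.718:6.16 0.771:6.02 0.826:6.14
```

Request:
jog_arm(moves=[0.0005,0.0014,0,0,0,0,-1,0.001,0.0027,0,0,0,0,-1,0.0015,0.0041,0,0,0,0,-1,0.002,0.0054,0,0,0,0,-1,0.0025,0.0068,0,0,0,0,-1,0.003,0.0082,0,0,0,0,-1,0.0035,0.0095,0,0,0,0,-1,0.0039,0.0109,0,0,0,0,-1])

```text
time: 18.55
position: [0.6323, 0.0316, 0.204]
tool_rot: [0.088, 3.133, -0.006]
ft_force: [8.0, -3.8, -3.1]
grip_width: 0.259
grip_force: 30.0
```

```bash
python3 -c "
from fit import *
wh2()"
```

```text
c [0.65 2.13] w,Ft: 0.592:6.18 0.665:6.03 0.718:6.16 0.771:6.02 0.826:6.14 0.879:6.51
```

Request:
jog_arm(moves=[0.0004,0.0014,0,0,0,0,-1,0.0009,0.0028,0,0,0,0,-1,0.0013,0.0042,0,0,0,0,-1,0.0017,0.0055,0,0,0,0,-1,0.0021,0.0069,0,0,0,0,-1,0.0025,0.0083,0,0,0,0,-1,0.0029,0.0097,0,0,0,0,-1,0.0033,0.0111,0,0,0,0,-1])

```text
time: 19.55
position: [0.6312, 0.0345, 0.204]
tool_rot: [0.088, 3.134, -0.007]
ft_force: [6.0, -3.4, -2.9]
grip_width: 0.255
grip_force: 30.0
```

```bash
python3 -c "
from fit import *
wh2()"
```

```text
c [0.65 2.13] w,Ft: 0.665:6.03 0.718:6.15 0.771:6.02 0.826:6.14 0.880:6.51 0.934:5.17
```

Request:
jog_arm(moves=[0.0004,0.0014,0,0,0,0,-1,0.0007,0.0028,0,0,0,0,-1,0.001,0.0042,0,0,0,0,-1,0.0014,0.0056,0,0,0,0,-1,0.0017,0.007,0,0,0,0,-1,0.002,0.0085,0,0,0,0,-1,0.0023,0.0099,0,0,0,0,-1,0.0026,0.0113,0,0,0,0,-1])

```text
time: 20.55
position: [0.6303, 0.0375, 0.204]
tool_rot: [0.089, 3.135, -0.008]
ft_force: [5.6, -4.4, -2.0]
grip_width: 0.256
grip_force: 30.0
```

```bash
python3 -c "
from fit import *
wh2()
for i in range(6):
  w=1.114+.06*i; rows(w,w+.0075*np.arange(1,9))"
```

```text
c [0.65 2.13] w,Ft: 0.718:6.16 0.771:6.02 0.826:6.14 0.880:6.51 0.934:5.17 0.988:5.72
1.114->1.174 0.0003, 0.0014, 0, 0, 0, 0, -1, 0.0005, 0.0028, 0, 0, 0, 0, -1, 0.0008, 0.0043, 0, 0, 0, 0, -1, 0.001, 0.0057, 0, 0, 0, 0, -1, 0.0013, 0.0071, 0, 0, 0, 0, -1, 0.0015, 0.0086, 0, 0, 0, 0, -1, 0.0017, 0.01, 0, 0, 0, 0, -1, 0.0019, 0.0114, 0, 0, 0, 0, -1
1.174->1.234 0.0002, 0.0014, 0, 0, 0, 0, -1, 0.0004, 0.0029, 0, 0, 0, 0, -1, 0.0005, 0.0043, 0, 0, 0, 0, -1, 0.0007, 0.0058, 0, 0, 0, 0, -1, 0.0008, 0.0072, 0, 0, 0, 0, -1, 0.001, 0.0086, 0, 0, 0, 0, -1, 0.0011, 0.0101, 0, 0, 0, 0, -1, 0.0012, 0.0115, 0, 0, 0, 0, -1
1.234->1.294 0.0001, 0.0014, 0, 0, 0, 0, -1, 0.0002, 0.0029, 0, 0, 0, 0, -1, 0.0003, 0.0043, 0, 0, 0, 0, -1, 0.0003, 0.0058, 0, 0, 0, 0, -1, 0.0004, 0.0072, 0, 0, 0, 0, -1, 0.0005, 0.0087, 0, 0, 0, 0, -1, 0.0005, 0.0101, 0, 0, 0, 0, -1, 0.0005, 0.0116, 0, 0, 0, 0, -1
1.294->1.354 0, 0.0014, 0, 0, 0, 0, -1, 0, 0.0029, 0, 0, 0, 0, -1, 0, 0.0043, 0, 0, 0, 0, -1, 0, 0.0058, 0, 0, 0, 0, -1, 0, 0.0072, 0, 0, 0, 0, -1, -0.0001, 0.0087, 0, 0, 0, 0, -1, -0.0001, 0.0101, 0, 0, 0, 0, -1, -0.0002, 0.0116, 0, 0, 0, 0, -1
1.354->1.414 -0.0001, 0.0014, 0, 0, 0, 0, -1, -0.0002, 0.0029, 0, 0, 0, 0, -1, -0.0002, 0.0043, 0, 0, 0, 0, -1, -0.0003, 0.0058, 0, 0, 0, 0, -1, -0.0005, 0.0072, 0, 0, 0, 0, -1, -0.0006, 0.0087, 0, 0, 0, 0, -1, -0.0007, 0.0101, 0, 0, 0, 0, -1, -0.0009, 0.0116, 0, 0, 0, 0, -1
1.414->1.474 -0.0002, 0.0014, 0, 0, 0, 0, -1, -0.0003, 0.0029, 0, 0, 0, 0, -1, -0.0005, 0.0043, 0, 0, 0, 0, -1, -0.0007, 0.0058, 0, 0, 0, 0, -1, -0.0009, 0.0072, 0, 0, 0, 0, -1, -0.0011, 0.0086, 0, 0, 0, 0, -1, -0.0013, 0.0101, 0, 0, 0, 0, -1, -0.0016, 0.0115, 0, 0, 0, 0, -1
```

Request:
jog_arm(moves=[0.0003,0.0014,0,0,0,0,-1,0.0005,0.0028,0,0,0,0,-1,0.0008,0.0043,0,0,0,0,-1,0.001,0.0057,0,0,0,0,-1,0.0013,0.0071,0,0,0,0,-1,0.0015,0.0086,0,0,0,0,-1,0.0017,0.01,0,0,0,0,-1,0.0019,0.0114,0,0,0,0,-1])

```text
time: 21.55
position: [0.6296, 0.0406, 0.204]
tool_rot: [0.089, 3.136, -0.008]
ft_force: [3.5, -6.2, -0.5]
grip_width: 0.26
grip_force: 30.0
```

```bash
python3 -c "
from fit import *
wh2()"
```

```text
c [0.66 2.12] w,Ft: 0.772:6.02 0.826:6.13 0.880:6.51 0.934:5.17 0.988:5.72 1.043:6.81
```

Request:
jog_arm(moves=[0.0002,0.0014,0,0,0,0,-1,0.0004,0.0029,0,0,0,0,-1,0.0005,0.0043,0,0,0,0,-1,0.0007,0.0058,0,0,0,0,-1,0.0008,0.0072,0,0,0,0,-1,0.001,0.0086,0,0,0,0,-1,0.0011,0.0101,0,0,0,0,-1,0.0012,0.0115,0,0,0,0,-1])

```text
time: 22.55
position: [0.6289, 0.0438, 0.2039]
tool_rot: [0.09, 3.137, -0.009]
ft_force: [2.4, -6.9, -0.7]
grip_width: 0.26
grip_force: 30.0
```

```bash
python3 -c "
from fit import *
wh2()"
```

```text
c [0.65 2.13] w,Ft: 0.826:6.14 0.880:6.51 0.934:5.17 0.988:5.72 1.043:6.81 1.099:7.19
```

Request:
jog_arm(moves=[0.0001,0.0014,0,0,0,0,-1,0.0002,0.0029,0,0,0,0,-1,0.0003,0.0043,0,0,0,0,-1,0.0003,0.0058,0,0,0,0,-1,0.0004,0.0072,0,0,0,0,-1,0.0005,0.0087,0,0,0,0,-1,0.0005,0.0101,0,0,0,0,-1,0.0005,0.0116,0,0,0,0,-1])

```text
time: 23.55
position: [0.6285, 0.0471, 0.204]
tool_rot: [0.09, 3.138, -0.009]
ft_force: [1.6, -4.8, 0.3]
grip_width: 0.258
grip_force: 30.0
```

```bash
python3 -c "
from fit import *
wh2()"
```

```text
c [0.66 2.12] w,Ft: 0.880:6.51 0.934:5.17 0.988:5.72 1.043:6.81 1.099:7.19 1.155:4.91
```

Request:
jog_arm(moves=[0,0.0014,0,0,0,0,-1,0,0.0029,0,0,0,0,-1,0,0.0043,0,0,0,0,-1,0,0.0058,0,0,0,0,-1,0,0.0072,0,0,0,0,-1,-0.0001,0.0087,0,0,0,0,-1,-0.0001,0.0101,0,0,0,0,-1,-0.0002,0.0116,0,0,0,0,-1])

```text
time: 24.55
position: [0.6283, 0.0504, 0.2039]
tool_rot: [0.09, 3.139, -0.009]
ft_force: [0.7, -5.7, 2.3]
grip_width: 0.257
grip_force: 30.0
```

```bash
python3 -c "
from fit import *
wh2()"
```

```text
c [0.66 2.11] w,Ft: 0.934:5.17 0.988:5.72 1.043:6.81 1.099:7.19 1.156:4.91 1.213:5.68
```

Request:
jog_arm(moves=[-0.0001,0.0014,0,0,0,0,-1,-0.0002,0.0029,0,0,0,0,-1,-0.0002,0.0043,0,0,0,0,-1,-0.0003,0.0058,0,0,0,0,-1,-0.0005,0.0072,0,0,0,0,-1,-0.0006,0.0087,0,0,0,0,-1,-0.0007,0.0101,0,0,0,0,-1,-0.0009,0.0116,0,0,0,0,-1])

```text
time: 25.55
position: [0.6283, 0.0539, 0.204]
tool_rot: [0.09, 3.14, -0.009]
ft_force: [-0.8, -6.5, 2.7]
grip_width: 0.258
grip_force: 30.0
```

```bash
python3 -c "
from fit import *
wh2()"
```

```text
c [0.67 2.1 ] w,Ft: 0.988:5.72 1.043:6.81 1.099:7.19 1.156:4.91 1.213:5.68 1.273:6.54
```

Request:
jog_arm(moves=[-0.0002,0.0014,0,0,0,0,-1,-0.0003,0.0029,0,0,0,0,-1,-0.0005,0.0043,0,0,0,0,-1,-0.0007,0.0058,0,0,0,0,-1,-0.0009,0.0072,0,0,0,0,-1,-0.0011,0.0086,0,0,0,0,-1,-0.0013,0.0101,0,0,0,0,-1,-0.0016,0.0115,0,0,0,0,-1])

```text
time: 26.55
position: [0.6284, 0.0574, 0.2039]
tool_rot: [-0.09, -3.14, 0.009]
ft_force: [-2.9, -5.5, 3.2]
grip_width: 0.25
grip_force: 30.0
```

```bash
python3 -c "
from fit import *
wh2()
for i in range(9):
  w=1.474+.06*i; rows(w,w+.0075*np.arange(1,9))"
```

```text
c [0.67 2.09] w,Ft: 1.043:6.81 1.099:7.19 1.156:4.91 1.214:5.68 1.273:6.54 1.335:5.70
1.474->1.534 -0.0002, 0.0014, 0, 0, 0, 0, -1, -0.0005, 0.0029, 0, 0, 0, 0, -1, -0.0008, 0.0043, 0, 0, 0, 0, -1, -0.001, 0.0057, 0, 0, 0, 0, -1, -0.0013, 0.0071, 0, 0, 0, 0, -1, -0.0016, 0.0085, 0, 0, 0, 0, -1, -0.0019, 0.01, 0, 0, 0, 0, -1, -0.0022, 0.0114, 0, 0, 0, 0, -1
1.534->1.594 -0.0003, 0.0014, 0, 0, 0, 0, -1, -0.0007, 0.0028, 0, 0, 0, 0, -1, -0.001, 0.0042, 0, 0, 0, 0, -1, -0.0014, 0.0056, 0, 0, 0, 0, -1, -0.0017, 0.007, 0, 0, 0, 0, -1, -0.0021, 0.0084, 0, 0, 0, 0, -1, -0.0025, 0.0098, 0, 0, 0, 0, -1, -0.0029, 0.0112, 0, 0, 0, 0, -1
1.594->1.654 -0.0004, 0.0014, 0, 0, 0, 0, -1, -0.0008, 0.0028, 0, 0, 0, 0, -1, -0.0013, 0.0042, 0, 0, 0, 0, -1, -0.0017, 0.0055, 0, 0, 0, 0, -1, -0.0022, 0.0069, 0, 0, 0, 0, -1, -0.0026, 0.0083, 0, 0, 0, 0, -1, -0.0031, 0.0097, 0, 0, 0, 0, -1, -0.0036, 0.011, 0, 0, 0, 0, -1
1.654->1.714 -0.0005, 0.0014, 0, 0, 0, 0, -1, -0.001, 0.0027, 0, 0, 0, 0, -1, -0.0015, 0.0041, 0, 0, 0, 0, -1, -0.002, 0.0054, 0, 0, 0, 0, -1, -0.0026, 0.0068, 0, 0, 0, 0, -1, -0.0031, 0.0081,
[... 754 characters left out ...]
05, 0, 0, 0, 0, -1, -0.0038, 0.0062, 0, 0, 0, 0, -1, -0.0045, 0.0074, 0, 0, 0, 0, -1, -0.0053, 0.0086, 0, 0, 0, 0, -1, -0.0061, 0.0099, 0, 0, 0, 0, -1
1.894->1.954 -0.0008, 0.0012, 0, 0, 0, 0, -1, -0.0016, 0.0024, 0, 0, 0, 0, -1, -0.0024, 0.0036, 0, 0, 0, 0, -1, -0.0033, 0.0048, 0, 0, 0, 0, -1, -0.0041, 0.006, 0, 0, 0, 0, -1, -0.005, 0.0071, 0, 0, 0, 0, -1, -0.0058, 0.0083, 0, 0, 0, 0, -1, -0.0067, 0.0095, 0, 0, 0, 0, -1
1.954->2.014 -0.0009, 0.0012, 0, 0, 0, 0, -1, -0.0018, 0.0023, 0, 0, 0, 0, -1, -0.0027, 0.0034, 0, 0, 0, 0, -1, -0.0036, 0.0046, 0, 0, 0, 0, -1, -0.0045, 0.0057, 0, 0, 0, 0, -1, -0.0054, 0.0068, 0, 0, 0, 0, -1, -0.0063, 0.0079, 0, 0, 0, 0, -1, -0.0072, 0.0091, 0, 0, 0, 0, -1
```

Request:
jog_arm(moves=[-0.0002,0.0014,0,0,0,0,-1,-0.0005,0.0029,0,0,0,0,-1,-0.0008,0.0043,0,0,0,0,-1,-0.001,0.0057,0,0,0,0,-1,-0.0013,0.0071,0,0,0,0,-1,-0.0016,0.0085,0,0,0,0,-1,-0.0019,0.01,0,0,0,0,-1,-0.0022,0.0114,0,0,0,0,-1])

```text
time: 27.55
position: [0.6289, 0.061, 0.2039]
tool_rot: [-0.09, -3.139, 0.008]
ft_force: [-4.3, -6.5, 4.4]
grip_width: 0.257
grip_force: 30.0
```

```bash
python3 -c "
from fit import *
wh2()"
```

```text
c [0.68 2.09] w,Ft: 1.099:7.19 1.156:4.91 1.214:5.68 1.273:6.54 1.335:5.70 1.398:7.04
```

Request:
jog_arm(moves=[-0.0003,0.0014,0,0,0,0,-1,-0.0007,0.0028,0,0,0,0,-1,-0.001,0.0042,0,0,0,0,-1,-0.0014,0.0056,0,0,0,0,-1,-0.0017,0.007,0,0,0,0,-1,-0.0021,0.0084,0,0,0,0,-1,-0.0025,0.0098,0,0,0,0,-1,-0.0029,0.0112,0,0,0,0,-1])

```text
time: 28.55
position: [0.6295, 0.0647, 0.2039]
tool_rot: [-0.089, -3.137, 0.008]
ft_force: [-5.1, -5.5, 4.7]
grip_width: 0.26
grip_force: 30.0
```

```bash
python3 -c "
from fit import *
wh2()"
```

```text
c [0.68 2.09] w,Ft: 1.156:4.91 1.214:5.68 1.273:6.54 1.335:5.70 1.398:7.03 1.462:6.44
```

Request:
jog_arm(moves=[-0.0004,0.0014,0,0,0,0,-1,-0.0008,0.0028,0,0,0,0,-1,-0.0013,0.0042,0,0,0,0,-1,-0.0017,0.0055,0,0,0,0,-1,-0.0022,0.0069,0,0,0,0,-1,-0.0026,0.0083,0,0,0,0,-1,-0.0031,0.0097,0,0,0,0,-1,-0.0036,0.011,0,0,0,0,-1])

```text
time: 29.55
position: [0.6304, 0.0683, 0.2039]
tool_rot: [-0.089, -3.137, 0.007]
ft_force: [-6.2, -4.2, 5.1]
grip_width: 0.256
grip_force: 30.0
```

```bash
python3 -c "
from fit import *
wh2()"
```

```text
c [0.68 2.09] w,Ft: 1.214:5.68 1.273:6.54 1.335:5.70 1.398:7.04 1.462:6.44 1.526:5.68
```

Request:
jog_arm(moves=[-0.0005,0.0014,0,0,0,0,-1,-0.001,0.0027,0,0,0,0,-1,-0.0015,0.0041,0,0,0,0,-1,-0.002,0.0054,0,0,0,0,-1,-0.0026,0.0068,0,0,0,0,-1,-0.0031,0.0081,0,0,0,0,-1,-0.0037,0.0095,0,0,0,0,-1,-0.0042,0.0108,0,0,0,0,-1])

```text
time: 30.55
position: [0.6315, 0.072, 0.2039]
tool_rot: [-0.088, -3.136, 0.006]
ft_force: [-6.8, -4.9, 6.1]
grip_width: 0.257
grip_force: 30.0
```

```bash
python3 -c "
from fit import *
wh2()"
```

```text
c [0.68 2.09] w,Ft: 1.273:6.54 1.335:5.70 1.398:7.03 1.462:6.44 1.526:5.68 1.592:6.90
```

Request:
jog_arm(moves=[-0.0006,0.0013,0,0,0,0,-1,-0.0012,0.0027,0,0,0,0,-1,-0.0018,0.004,0,0,0,0,-1,-0.0024,0.0053,0,0,0,0,-1,-0.003,0.0066,0,0,0,0,-1,-0.0036,0.0079,0,0,0,0,-1,-0.0042,0.0092,0,0,0,0,-1,-0.0049,0.0105,0,0,0,0,-1])

```text
time: 31.55
position: [0.6328, 0.0755, 0.2039]
tool_rot: [-0.087, -3.135, 0.005]
ft_force: [-7.1, -2.9, 5.2]
grip_width: 0.257
grip_force: 30.0
```

```bash
python3 -c "
from fit import *
wh2()"
```

```text
c [0.67 2.1 ] w,Ft: 1.335:5.70 1.398:7.03 1.462:6.44 1.526:5.68 1.592:6.90 1.658:5.45
```

Request:
jog_arm(moves=[-0.0007,0.0013,0,0,0,0,-1,-0.0013,0.0026,0,0,0,0,-1,-0.002,0.0039,0,0,0,0,-1,-0.0027,0.0051,0,0,0,0,-1,-0.0034,0.0064,0,0,0,0,-1,-0.0041,0.0077,0,0,0,0,-1,-0.0048,0.0089,0,0,0,0,-1,-0.0055,0.0102,0,0,0,0,-1])

```text
time: 32.55
position: [0.6343, 0.0786, 0.2039]
tool_rot: [-0.087, -3.134, 0.005]
ft_force: [-8.6, -3.8, 6.1]
grip_width: 0.257
grip_force: 30.0
```

```bash
python3 -c "
from fit import *
wh2()"
```

```text
c [0.67 2.1 ] w,Ft: 1.398:7.03 1.462:6.44 1.526:5.68 1.592:6.90 1.657:5.45 1.716:7.21
```

Request:
jog_arm(moves=[-0.0007,0.0013,0,0,0,0,-1,-0.0015,0.0025,0,0,0,0,-1,-0.0022,0.0037,0,0,0,0,-1,-0.003,0.005,0,0,0,0,-1,-0.0038,0.0062,0,0,0,0,-1,-0.0045,0.0074,0,0,0,0,-1,-0.0053,0.0086,0,0,0,0,-1,-0.0061,0.0099,0,0,0,0,-1])

```text
time: 33.55
position: [0.6356, 0.0813, 0.2039]
tool_rot: [-0.087, -3.133, 0.006]
ft_force: [-10.8, -2.8, 7.5]
grip_width: 0.257
grip_force: 30.0
```

```bash
python3 -c "
from fit import *
wh2()"
```

```text
c [0.67 2.11] w,Ft: 1.461:6.44 1.526:5.68 1.592:6.90 1.657:5.45 1.716:7.20 1.767:7.77
```

Request:
jog_arm(moves=[-0.0008,0.0012,0,0,0,0,-1,-0.0016,0.0024,0,0,0,0,-1,-0.0024,0.0036,0,0,0,0,-1,-0.0033,0.0048,0,0,0,0,-1,-0.0041,0.006,0,0,0,0,-1,-0.005,0.0071,0,0,0,0,-1,-0.0058,0.0083,0,0,0,0,-1,-0.0067,0.0095,0,0,0,0,-1])

```text
time: 34.55
position: [0.6376, 0.0845, 0.2039]
tool_rot: [-0.087, -3.133, 0.005]
ft_force: [-10.5, -2.4, 8.2]
grip_width: 0.262
grip_force: 30.0
```

```bash
python3 -c "
from fit import *
wh2()"
```

```text
c [0.67 2.11] w,Ft: 1.526:5.68 1.592:6.90 1.657:5.45 1.716:7.20 1.767:7.77 1.832:7.77
```

Request:
jog_arm(moves=[-0.0009,0.0012,0,0,0,0,-1,-0.0018,0.0023,0,0,0,0,-1,-0.0027,0.0034,0,0,0,0,-1,-0.0036,0.0046,0,0,0,0,-1,-0.0045,0.0057,0,0,0,0,-1,-0.0054,0.0068,0,0,0,0,-1,-0.0063,0.0079,0,0,0,0,-1,-0.0072,0.0091,0,0,0,0,-1])

```text
time: 35.55
position: [0.6397, 0.0876, 0.2038]
tool_rot: [-0.086, -3.132, 0.004]
ft_force: [-11.1, -2.8, 7.9]
grip_width: 0.259
grip_force: 30.0
```

```bash
python3 -c "
from fit import *
wh2()
print(np.loadtxt('raw.txt').round(4))
for i in range(5):
  w=2.014+.06*i; rows(w,w+.0075*np.arange(1,9))"
```

```text
c [0.67 2.12] w,Ft: 1.591:6.89 1.657:5.45 1.716:7.20 1.767:7.77 1.832:7.77 1.896:8.84
[[ 1.15500e+01 -3.19000e-02 -4.58000e-02  9.89000e+00  1.74000e+00]
 [ 1.25500e+01 -4.02000e-02 -3.91000e-02  8.35000e+00  1.60000e-01]
 [ 1.35500e+01 -4.31000e-02 -3.60000e-02  9.83000e+00  3.70000e-01]
 [ 1.45500e+01 -4.57000e-02 -3.27000e-02  8.74000e+00 -9.80000e-01]
 [ 1.55500e+01 -4.75000e-02 -3.02000e-02  9.40300e+00 -1.10530e+00]
 [ 1.65500e+01 -4.92000e-02 -2.76000e-02  8.87150e+00 -1.71930e+00]
 [ 1.75500e+01 -5.07000e-02 -2.48000e-02  8.53460e+00 -2.45050e+00]
 [ 1.85500e+01 -5.21000e-02 -2.20000e-02  8.18920e+00 -3.41050e+00]
 [ 1.95500e+01 -5.33000e-02 -1.91000e-02  6.21290e+00 -3.11290e+00]
 [ 2.05500e+01 -5.44000e-02 -1.62000e-02  5.78760e+00 -4.10580e+00]
 [ 2.15500e+01 -5.53000e-02 -1.31000e-02  3.83900e+00 -6.01140e+00]
 [ 2.25500e+01 -5.61000e-02 -1.00000e-02  2.78220e+00 -6.75930e+00]
 [ 2.35500e+01 -5.67000e-02 -6.80000e-03  1.89300e+00 -4.67560e+00]
 [ 2.45500e+01 -5.71000e-02 -3.40000e-03  9.72600e-01 -5.61230e+00]
 [ 2.55500e+01 -5.73000e-02  0.00000e+00 -4.77500e-01 -6.55700
[... 1358 characters left out ...]
39, 0, 0, 0, 0, -1, -0.0054, 0.0048, 0, 0, 0, 0, -1, -0.0065, 0.0058, 0, 0, 0, 0, -1, -0.0076, 0.0067, 0, 0, 0, 0, -1, -0.0088, 0.0076, 0, 0, 0, 0, -1
2.194->2.254 -0.0011, 0.0009, 0, 0, 0, 0, -1, -0.0023, 0.0018, 0, 0, 0, 0, -1, -0.0034, 0.0027, 0, 0, 0, 0, -1, -0.0045, 0.0036, 0, 0, 0, 0, -1, -0.0057, 0.0045, 0, 0, 0, 0, -1, -0.0069, 0.0054, 0, 0, 0, 0, -1, -0.008, 0.0062, 0, 0, 0, 0, -1, -0.0092, 0.0071, 0, 0, 0, 0, -1
2.254->2.314 -0.0012, 0.0008, 0, 0, 0, 0, -1, -0.0024, 0.0017, 0, 0, 0, 0, -1, -0.0036, 0.0025, 0, 0, 0, 0, -1, -0.0048, 0.0033, 0, 0, 0, 0, -1, -0.006, 0.0041, 0, 0, 0, 0, -1, -0.0072, 0.0049, 0, 0, 0, 0, -1, -0.0084, 0.0057, 0, 0, 0, 0, -1, -0.0096, 0.0065, 0, 0, 0, 0, -1
```

```bash
python3 -c "
from fit import *
rows(2.014,2.014+.05*np.arange(1,9))
d=np.loadtxt('raw.txt'); print(least_squares(lambda c:np.hypot(d[:,1]-c[0],d[:,2]-c[1])-c[2],[0,0,.058]).x)
w,F=an(); print(np.diff(w).round(4))"
```

```text
2.014->2.414 -0.0064, 0.0072, 0, 0, 0, 0, -1, -0.0132, 0.0141, 0, 0, 0, 0, -1, -0.0204, 0.0206, 0, 0, 0, 0, -1, -0.0278, 0.0268, 0, 0, 0, 0, -1, -0.0356, 0.0325, 0, 0, 0, 0, -1, -0.0436, 0.0379, 0, 0, 0, 0, -1, -0.0519, 0.0429, 0, 0, 0, 0, -1, -0.0604, 0.0474, 0, 0, 0, 0, -1
[0.00070019 0.00212728 0.05803225]
c [0.67 2.12] w,Ft: 1.591:6.89 1.657:5.45 1.716:7.20 1.767:7.77 1.832:7.77 1.896:8.84
[0.1842 0.0732 0.0724 0.0536 0.0532 0.0542 0.0538 0.0544 0.0539 0.0549
 0.0558 0.0567 0.0577 0.0598 0.0616 0.0627 0.064  0.0643 0.0658 0.0658
 0.0588 0.0512 0.0645 0.0646]
```

Request:
jog_arm(moves=[-0.0064,0.0072,0,0,0,0,-1,-0.0132,0.0141,0,0,0,0,-1,-0.0204,0.0206,0,0,0,0,-1,-0.0278,0.0268,0,0,0,0,-1,-0.0356,0.0325,0,0,0,0,-1,-0.0436,0.0379,0,0,0,0,-1,-0.0519,0.0429,0,0,0,0,-1,-0.0604,0.0474,0,0,0,0,-1])

```text
time: 36.55
position: [0.6579, 0.1035, 0.2039]
tool_rot: [-0.082, -3.131, -0.001]
ft_force: [-13.9, 0.9, 9.5]
grip_width: 0.252
grip_force: 30.0
```

```bash
python3 -c "
from fit import *
wh2(); st()
for e in (.15,.17,.19): rows(2.414,2.414+e/6*np.arange(1,7))"
```

```text
c [0.66 2.13] w,Ft: 1.657:5.45 1.716:7.20 1.767:7.77 1.832:7.77 1.896:8.84 2.316:11.68
t 36.55 pos [0.6579 0.1035 0.2039] local [-0.0303  0.0512] tool y yaw 86.98 want 86.96 tilt [-0.01   0.001] F [-13.9    0.93   9.45] Tq [0.28 2.94 0.03] grip [ 0.25 30.  ]
2.414->2.564 -0.0043, 0.0021, 0, 0, 0, 0, -1, -0.0087, 0.0041, 0, 0, 0, 0, -1, -0.0132, 0.006, 0, 0, 0, 0, -1, -0.0177, 0.0078, 0, 0, 0, 0, -1, -0.0222, 0.0095, 0, 0, 0, 0, -1, -0.0268, 0.011, 0, 0, 0, 0, -1
2.414->2.584 -0.0049, 0.0024, 0, 0, 0, 0, -1, -0.0099, 0.0046, 0, 0, 0, 0, -1, -0.015, 0.0067, 0, 0, 0, 0, -1, -0.0201, 0.0087, 0, 0, 0, 0, -1, -0.0253, 0.0105, 0, 0, 0, 0, -1, -0.0305, 0.0122, 0, 0, 0, 0, -1
2.414->2.604 -0.0055, 0.0027, 0, 0, 0, 0, -1, -0.0111, 0.0051, 0, 0, 0, 0, -1, -0.0168, 0.0075, 0, 0, 0, 0, -1, -0.0225, 0.0096, 0, 0, 0, 0, -1, -0.0283, 0.0115, 0, 0, 0, 0, -1, -0.0342, 0.0133, 0, 0, 0, 0, -1
```

Request:
jog_arm(moves=[-0.0043,0.0021,0,0,0,0,-1,-0.0087,0.0041,0,0,0,0,-1,-0.0132,0.006,0,0,0,0,-1,-0.0177,0.0078,0,0,0,0,-1,-0.0222,0.0095,0,0,0,0,-1,-0.0268,0.011,0,0,0,0,-1,-0.0268,0.011,0,0,0,0,-1,-0.0268,0.011,0,0,0,0,-1])

```text
time: 37.55
position: [0.6664, 0.1075, 0.2039]
tool_rot: [-0.081, -3.132, -0.003]
ft_force: [-11.9, 2.3, 7.6]
grip_width: 0.254
grip_force: 30.0
```

```bash
python3 -c "
from fit import *
wh2(); st()
for e in (.02,.03,.04): rows(2.564,2.564+e/4*np.arange(1,5))"
```

```text
c [0.66 2.15] w,Ft: 1.716:7.20 1.767:7.77 1.831:7.77 1.896:8.84 2.316:11.67 2.478:10.35
t 37.55 pos [0.6664 0.1075 0.2039] local [-0.0221  0.0556] tool y yaw 87.03 want 86.96 tilt [-0.009  0.002] F [-11.86   2.33   7.55] Tq [0.57 2.74 0.03] grip [ 0.25 30.  ]
2.564->2.584 -0.0009, 0.0003, 0, 0, 0, 0, -1, -0.0018, 0.0006, 0, 0, 0, 0, -1, -0.0028, 0.0009, 0, 0, 0, 0, -1, -0.0037, 0.0012, 0, 0, 0, 0, -1
2.564->2.594 -0.0014, 0.0004, 0, 0, 0, 0, -1, -0.0028, 0.0009, 0, 0, 0, 0, -1, -0.0041, 0.0013, 0, 0, 0, 0, -1, -0.0055, 0.0017, 0, 0, 0, 0, -1
2.564->2.604 -0.0018, 0.0006, 0, 0, 0, 0, -1, -0.0037, 0.0012, 0, 0, 0, 0, -1, -0.0055, 0.0017, 0, 0, 0, 0, -1, -0.0074, 0.0023, 0, 0, 0, 0, -1
```

Request:
jog_arm(moves=[-0.0018,0.0006,0,0,0,0,-1,-0.0037,0.0012,0,0,0,0,-1,-0.0055,0.0017,0,0,0,0,-1,-0.0074,0.0023,0,0,0,0,-1,-0.0074,0.0023,0,0,0,0,-1,-0.0074,0.0023,0,0,0,0,-1,-0.0074,0.0023,0,0,0,0,-1,-0.0074,0.0023,0,0,0,0,-1])

```text
time: 38.55
position: [0.6685, 0.1082, 0.2039]
tool_rot: [-0.081, -3.131, -0.003]
ft_force: [-12.9, 3.3, 6.8]
grip_width: 0.261
grip_force: 30.0
```

```bash
python3 -c "
from fit import *
wh2(); st()"
```

```text
c [0.66 2.16] w,Ft: 1.767:7.77 1.831:7.76 1.896:8.84 2.316:11.67 2.478:10.35 2.516:11.31
t 38.55 pos [0.6685 0.1082 0.2039] local [-0.02    0.0564] tool y yaw 87.04 want 86.96 tilt [-0.009  0.002] F [-12.95   3.35   6.85] Tq [0.56 2.75 0.01] grip [ 0.26 30.  ]
```

Request:
jog_arm(moves=[0.0035,0.0005,0,0,0,0,-1,0.007,0.001,0,0,0,0,-1,0.0105,0.0015,0,0,0,0,-1,0.013,0.002,0,0,0,0,-1,0.013,0.002,0,0,0,0,-1,0.013,0.002,0,0,0,0,-1,0.013,0.002,0,0,0,0,-1,0.013,0.002,0,0,0,0,-1])

```text
time: 39.55
position: [0.6684, 0.1082, 0.2039]
tool_rot: [-0.083, -3.14, -0.002]
ft_force: [-5.0, 2.1, 5.8]
grip_width: 0.256
grip_force: 30.0
```

```bash
python3 -c "
from fit import *
wh2(); st()"
```

```text
c [0.65 2.17] w,Ft: 1.831:7.76 1.896:8.83 2.316:11.67 2.478:10.35 2.516:11.31 2.514:4.12
t 39.55 pos [0.6684 0.1082 0.2039] local [-0.0201  0.0564] tool y yaw 86.99 want 86.96 tilt [-0.001  0.001] F [-5.02  2.15  5.77] Tq [0.65 1.   0.06] grip [ 0.26 30.  ]
```

Request:
jog_arm(moves=[0.003,0,0,0,0,0,-1,0.006,0,0,0,0,0,-1,0.007,0,0,0,0,0,-1,0.007,0,0,0,0,0,-1,0.007,0,0,0,0,0,0,0.007,0,0,0,0,0,0.4,0.007,0,0,0,0,0,0.4,0.007,0,0,0,0,0,0.4])

```text
time: 40.55
position: [0.6664, 0.1067, 0.2029]
tool_rot: [-0.085, -3.139, 0.001]
ft_force: [0.1, 0.4, 0.5]
grip_width: 0.623
grip_force: 0.0
```

```bash
python3 -c "
from fit import *
st()"
```

```text
t 40.55 pos [0.6664 0.1067 0.2029] local [-0.022   0.0548] tool y yaw 86.91 want 86.96 tilt [-0.001 -0.001] F [0.07 0.35 0.51] Tq [ 0.02 -0.05  0.05] grip [0.62 0.  ]
```

Released with no force. Straight up, then back toward the robot to clear the view.

Request:
jog_arm(moves=[0,0,-0.08,0,0,0,0.4,0,0,-0.18,0,0,0,0.4,0,0,-0.3,0,0,0,0.4,0.15,0,-0.33,0,0,0,0.4,0.3,0,-0.33,0,0,0,0.4,0.45,0,-0.33,0,0,0,0.4,0.6,0,-0.33,0,0,0,0.4,0.6,0,-0.33,0,0,0,0.4])

```text
time: 41.55
position: [0.4847, 0.1175, 0.3029]
tool_rot: [-0.08, -3.14, -0.003]
ft_force: [0.5, -0.8, 1.5]
grip_width: 0.705
grip_force: 0.0
```

```bash
python3 -c "
from fit import *
st()
im=img('top','top4.png')
a=cv2.resize(cv2.imread('pics/top4.png')[135:255,200:340],None,fx=4,fy=4,interpolation=cv2.INTER_CUBIC)
im2=img('side','side4.png')
b=cv2.resize(cv2.imread('pics/side4.png')[165:325,185:325],None,fx=3,fy=3,interpolation=cv2.INTER_CUBIC)[:480,:240*2-240+0+0] if 0 else cv2.resize(cv2.imread('pics/side4.png')[165:325,195:275],None,fx=3,fy=3,interpolation=cv2.INTER_CUBIC)
cv2.imwrite('pics/end.png',np.hstack([a,b]))
p=np.load('p.npy')
for w in (2.40,2.45,2.5,2.55,2.6):
  a=np.radians(75)-w; print(w,(4*(proj(im,W(p,[.0007+.077*np.cos(a),.0021*0+.077*np.sin(a),.151]))-[200,135])).round(1), (3*(proj(im2,W(p,[.0007+.077*np.cos(a),.077*np.sin(a),.151]))-[195,165])).round(1)+[560,0])"
```

```text
t 41.55 pos [0.4847 0.1175 0.3029] local [-0.204   0.0559] tool y yaw 87.09 want 86.96 tilt [-0.     0.002] F [ 0.51 -0.77  1.53] Tq [ 0.   -0.03  0.03] grip [0.7 0. ]
2.4 [[376.  126.7]] [[680.4 103.7]]
2.45 [[378.3 132.3]] [[685.4 103.2]]
2.5 [[380.3 137.9]] [[690.4 102.8]]
2.55 [[382.  143.6]] [[695.4 102.5]]
2.6 [[383.4 149.5]] [[700.4 102.4]]
```

View pics/end.png

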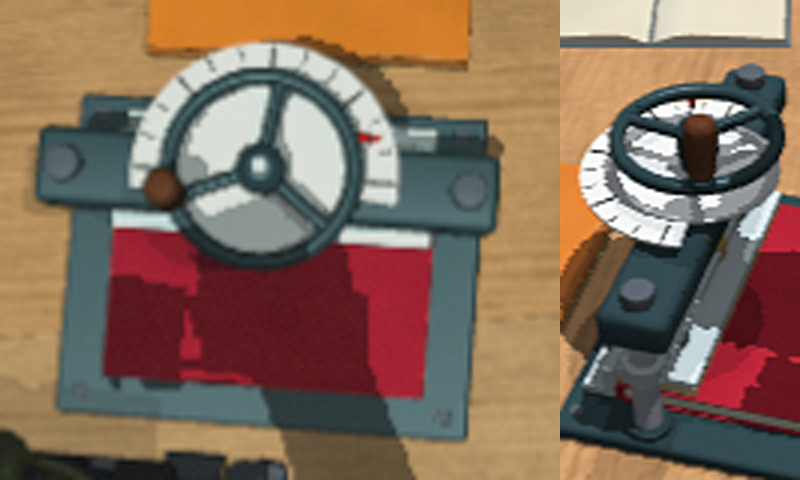

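The final picture shows the pointer tip at about (382, 138), which is a wheel angle of about 2.50 rad, or 45° past the felt touch near 1.71. The book's front edge is parallel to the bed and in its home position, and the arm is clear of everything.

```bash
python3 -c "
from bench import ctrl
print(ctrl.close_job())"
```

```text
the job is handed in; nothing more can be done
None
```

The book is home against the fence, and the wheel was turned about 46° (target 45°) past the touch I felt at about 1.71 rad, as measured at the handle. I then let go, moved the arm clear and handed the job in at about 42 s.

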